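# Turn the charm sample leaf and clip it down

## Task

With the fingertips, gently push the half-raised pink leaf of the charm sample book up and over its spine until it lies flat on the bare cover with the orange clip, without letting it slap down. Then push that turn clip round by its tab, as far as it goes, so that it reaches across the leaf. Grip nothing, do not press hard, and leave the basket, jar, cup and gift box where they stand.

Things in the scene. Friction and masses are not known exactly. Their poses are not given: they have to be found in the camera images.
- book: Charm sample book, fixed to the counter: two blue-grey covers, together 200 mm along its x and 360 mm along its y, 10 mm thick, with a steel spine rod (6 mm thick) along its x in the middle. Origin: centre of the underside, on the counter. x points away from the reader along the spine, y to the left cover, z up. The right cover (-y) has charms stuck on it; the left cover (+y) is bare and carries the orange clip.
- spine_mid (a point): Middle of the spine: the point on the leaf's hinge axis, 17 mm above the counter, over the book's origin. The axis runs along the book's x.
- leaf (a joint): Angle of the pink leaf about the spine, rad: 0 = flat over the right cover (-y), 1.57 = upright, 3.14 = flat over the left cover (+y), against its stop. It starts half raised on the right. The hinge is stiff: the leaf stays at the angle where it is left, and moves under about 2 N pushed square to the board at its free edge (more when pushed slantwise).
- leaf_edge (a point): Middle of the leaf's free edge, in the mid-plane of the board. The leaf is a rigid board 170 mm along the spine, reaching 130 mm from the hinge axis, 6 mm thick, with charms under 2 mm high on both faces. Its frame turns with the leaf: x along the edge, y towards the spine, z square to the board.
- clip (a joint): Angle of the orange turn clip about its vertical pivot on the outer edge of the left cover, rad: 0 = its bar points along the book's +x, beside where the leaf lies; 1.57 = turned clockwise seen from above, against its stop, bar along -y across the leaf. Its range begins at -0.5. It stays where it is left and turns under about 1 N at its tab.
- clip_pivot (a point): Top of the clip's bar on its pivot axis, 28 mm above the counter; in the book's frame at x -25, y +155 mm. The bar is 14 mm wide, 5 mm thick, and reaches 58 mm from the pivot.
- clip_tab (a point): Centre of the clip's upright tab, 43 mm from the pivot along the bar and 40 mm above the counter: a fin 26 mm long along the bar, 6 mm thick, standing 24 mm above the bar, its top 52 mm above the counter. Its frame turns with the clip: x along the bar, away from the pivot, z up. To turn the clip shut, push the broad side of the fin that faces away from the leaf.
- basket: Loose woven basket of charms, 190 x 120 x 70 mm high, left of the book. Origin: centre of its underside. Leave alone.
- jar: Loose closed sky-blue jar with a white cap, 56 mm across, 85 mm high, beyond the book. Origin: centre of its underside. Leave alone.
- cup: Loose white cup, 60 mm across, 70 mm high, beyond the book. Origin: centre of its underside. Leave alone.
- giftbox: Loose lilac gift box with a white band, 70 x 55 x 28 mm high, right of the book. Origin: centre of its underside. Leave alone.

How it is judged:
By the outcome, as a careful person would: the job done as asked, in the order asked, and still so for the second after the job is handed in, with the robot touching nothing.
It also fails if it takes over 58 s, if anything falls off the work surface, if the arm or the gripper's body presses on something with over 40 N, if the wrist force passes 120 N, or if a joint passes its speed limit or range.

## Robot

A 6-joint arm with a two-finger parallel gripper is mounted at the origin on the work surface. World frame = base frame: x ahead of the robot, y to its left, z up, the work surface at z = 0. Lengths are in m, angles in degrees, forces in N, time in s.
With the tool pointing down it reaches from about 0.3 to 0.75 m from the base axis. Payload 8.5 kg.
Tool frame: the origin (TCP) lies at the very end of the fingers, on their centre line; the grasp point (between the pads) lies 19 mm behind it; z points along the fingers, y is the line along which they close (so a half turn about z gives the same grasp; the last joint's range is limited). The gripper opens to 85 mm and grips with 20 to 120 N. Pads are 22 mm wide; open, the fingers measure 114 mm over their backs; the gripper's body (76 mm by 85 mm) begins 54 mm behind the grasp point. The pads swing forward as they close: fully open they stand 13 mm farther back than shut.
Start: joints at [-75.705, 21.807, 74.336, -0, 83.858, -12.336], TCP at [0.247, -0.492, 0.231] pointing down, gripper open.
Joint ranges: [-178.18, 178.18], [-50.72, 133.34], [12.68, 142.11], [-81.47, 261.47], [9.98, 163.14], [-165.26, 165.26]. Speed limits (degrees/s): [136.94, 136.94, 180, 180, 180, 180].

## Interface

Orientations are given as a 3x3 rotation matrix whose columns are the frame's x, y, z axes.
In Python, from rig import env, imaging gives the robot as it stands. The module is installed in compiled form; this text tells all that it offers.
- The arm moves only by the tool arm_command, never from a script. Its arguments are lists of equal length, an entry for each row: "turn": the turn, a rotation vector about the tool's x, y, z in units of 5 degrees (1.0 is 5 degrees), a list of three; "xyz": the shift along the tool's x, y, z in units of 50 mm (1.0 is 50 mm), a list of three; "claw": the finger opening in mm, from 0 to 85.4. A call has 1 to 12 rows; each row shifts and turns the commanded pose from where the row before left it, along the tool's axes as they then stand; what a row does not reach is not made up. A row lasts 1/10 s, in which the tool goes at most 50 mm and 8.59 degrees, less where a joint would pass 70% of its speed; a pose out of reach is approached as far as the arm can. A call is refused whole if a number of a shift passes 1 or a number of a turn 1, either way. A call with a gripper value outside its range is refused whole. The fingers move at their own pace and stop on an object; "squeeze" is the grip in N (left out, the last holds). Time passes only in rows, so rows that do not move let the fingers close. It gives the time, the measured TCP pose, the force, the opening and the grip force at its end, in the units of the state.
- env.observe(): the state, without advancing time (a new reading comes with each control period).
- imaging.get_image(name): name is "side" or "top" or "wrist"; returns (picture, depth): 384x512x3 uint8, blue, green, red; 384x512 float32, m along the optical axis (not along the pixel's ray), 0 where there is no reading.
- imaging.camera_info(name): a dict with "camera_matrix" (3x3 intrinsics, pixels), "rvec" (rotation vector, rad) and "tvec" (3), from world to camera coordinates, as OpenCV has them. Camera axes: x right, y down, z forward; pixel columns grow to the right and rows downward; lengths in m; the calibration is good to about 2 mm. A picture is of the moment at which its call begins: read the wrist's pose just before it. camera_info takes no time and is no camera call; for the wrist camera it gives the pose at the moment of the call.
- env.close_job(): hands the job in; it is judged then, once.
The state is a dict: "time_s": time; "q": joint angles; "qvel": joint speeds; "joint_efforts": joint torques, N m; "position": TCP position; "tool_rot": TCP orientation; "ft_force": force on the tool from outside, world axes, zero at the start; "wrist_torque": the same for the moment, N m; "grip_width": finger opening in m; "gripper_force": force on a finger pad.
Only numpy, scipy, OpenCV 4.12 (cv2) and the standard library are available. Lean on these libraries where they do the work, as an engineer would, in place of code of your own. Each camera call takes 0.05 s, during which the arm holds its last target. There are 200 camera calls.

## Working session

There is one attempt and no reset: what is moved stays moved. The work goes in short steps, Python scripts to look and compute and a tool call to move; the robot and the scene stay as the last step left them, time stands still between calls to the robot, and variables do not carry over. Pictures are saved under pics/ and viewed, at most 10 in all, crops included, and the job is handed in when it is done.

Besides the shell and the picture viewer there is one more tool, called after "Request:" by a JSON object that holds its "op" and its "data", one argument or row to a line. arm_command: Moves the arm, as the interface text tells. Its arguments: {"type":"object","properties":{"turn":{"type":"array"},"xyz":{"type":"array"},"claw":{"type":"array"},"squeeze":{"type":"number"}},"required":["turn","xyz","claw"]}

```bash
mkdir -p pics; cat > h.py <<'E'
import numpy as np, cv2
from rig import env, imaging
def pts(name):
    im,d=imaging.get_image(name); c=imaging.camera_info(name)
    K=np.array(c["camera_matrix"]);R=cv2.Rodrigues(np.array(c["rvec"],float))[0];t=np.array(c["tvec"],float).ravel()
    v,u=np.mgrid[:384,:512]
    P=np.stack([(u-K[0,2])/K[0,0]*d,(v-K[1,2])/K[1,1]*d,d],-1)
    return im,d,(P-t)@R
E
python3 - <<'E'
from h import *
for n in("top","side"):
    im,d,W=pts(n); cv2.imwrite(f"pics/{n}0.png",im); np.save(f"pics/{n}0.npy",W)
s=env.observe();print(s["time_s"],s["tool_rot"])
E
```

```text
0.1 [[ 8.93910195e-01  4.48245987e-01 -3.12575008e-04]
 [ 4.48246001e-01 -8.93909332e-01  1.27655266e-03]
 [ 2.92795889e-04 -1.28123393e-03 -9.99999136e-01]]
```

View pics/top0.png

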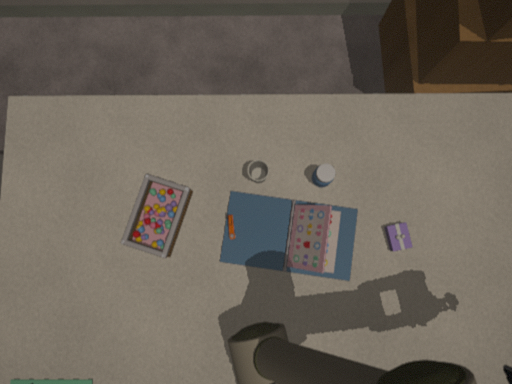

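View pics/side0.png

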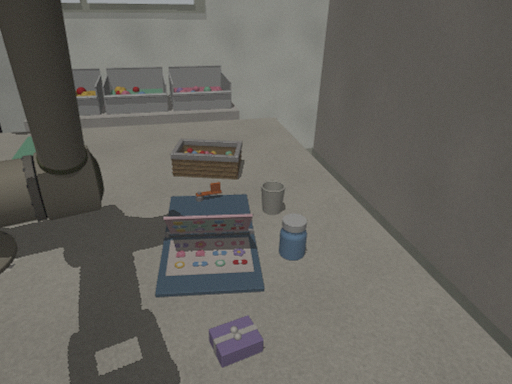

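The top view shows the book with corners near (230,192), (357,206), (351,279) and (221,264). The clip is near (231,226), the leaf spans x 289–332, and the cup, jar, basket and gift box stand clear around it. The side view shows the leaf raised.

```bash
cat > m.py <<'E'
from h import *
W=np.load("pics/top0.npy"); im=cv2.imread("pics/top0.png")
hsv=cv2.cvtColor(im,cv2.COLOR_BGR2HSV)
m=(hsv[...,0]>95)&(hsv[...,0]<118)&(hsv[...,1]>90)
m[:188]=0;m[285:]=0;m[:,:215]=0;m[:,362:]=0
P=W[m]; P=P[(P[:,2]<.03)&(P[:,2]>-.02)]; print(len(P),np.median(P[:,2]))
(c,sz,a)=cv2.minAreaRect(P[:,:2].astype(np.float32)); print(c,sz,a); B=cv2.boxPoints((c,sz,a));print(B)
e=B-np.array(c)
# y axis: long direction, pointing left (+y world)
L=[B[(i+1)%4]-B[i] for i in range(4)]; L=[l for l in L if np.linalg.norm(l)>.28 and l[1]>0][0]
by=L/np.linalg.norm(L); bx=np.array([by[1],-by[0]]); print("bx",bx,"yaw",np.degrees(np.arctan2(bx[1],bx[0])))
def tob(P): q=P[...,:2]-np.array(c); return np.stack([q@bx,q@by,P[...,2]],-1)
np.savez("book.npz",c=c,bx=bx,by=by)
for n in("top","side"):
    W=np.load(f"pics/{n}0.npy"); im=cv2.imread(f"pics/{n}0.png"); h=cv2.cvtColor(im,cv2.COLOR_BGR2HSV); Q=tob(W)
    o=(h[...,0]>4)&(h[...,0]<18)&(h[...,1]>150)&(abs(Q[...,0])<.12)&(Q[...,1]>.08)&(Q[...,1]<.2)
    q=Q[o]; print(n,"clip",len(q)); print(np.round(np.percentile(q,[2,50,98],axis=0),3) if len(q) else "")
    r=(abs(Q[...,0])<.07)&(abs(Q[...,1])<.17)&(Q[...,2]>.03)&(Q[...,1]<.02)
    q=Q[r]; q=q[q[:,2]<.2]
    print("leaf",len(q),np.round(np.percentile(q,[1,50,99],axis=0),3)); print(np.degrees(np.percentile(np.arctan2(q[:,2]-.017,-q[:,1]),[5,50,95])), np.percentile(np.hypot(q[:,2]-.017,q[:,1]),98))
    for nm,(b0,b1,b2,b3) in dict(all=(-.3,.35,-.4,.45)).items():
        k=(Q[...,2]>.02)&(Q[...,2]<.12)&(Q[...,0]>-.25)&(Q[...,0]<.3)&(abs(Q[...,1])<.42)&~((abs(Q[...,0])<.11)&(abs(Q[...,1])<.19))
        nn,lab,st,ce=cv2.connectedComponentsWithStats(k.astype(np.uint8))
        for i in range(1,nn):
            if st[i,4]>60: print(st[i],np.round(np.percentile(Q[lab==i],[2,98],axis=0),3).tolist())
E
python3 m.py
```

```text
6 0.009181157473608474
(0.5316897034645081, 0.14094100892543793) (0.02235952578485012, 0.024951603263616562) 7.335945129394531
[[0.51900846 0.1518872 ]
 [0.52219445 0.12713982]
 [0.54437095 0.12999482]
 [0.54118496 0.1547422 ]]Traceback (most recent call last):
  File "m.py", line 10, in <module>
    L=[B[(i+1)%4]-B[i] for i in range(4)]; L=[l for l in L if np.linalg.norm(l)>.28 and l[1]>0][0]
                                             ~~~~~~~~~~~~~~~~~~~~~~~~~~~~~~~~~~~~~~~~~~~~~~~~~~^^^
IndexError: list index out of range
```

```bash
python3 - <<'E'
from h import *
W=np.load("pics/top0.npy");im=cv2.imread("pics/top0.png");h=cv2.cvtColor(im,cv2.COLOR_BGR2HSV)
for u,v in [(260,220),(345,250),(345,220),(300,100),(256,192),(230,192),(357,206),(351,279),(221,264),(232,225)]: print(u,v,im[v,u],h[v,u],W[v,u])
E
sed -i 's/<118)&(hsv\[...,1\]>90)/<125)\&(hsv[...,1]>70)/' m.py; python3 m.py
```

```text
260 220 [96 85 67] [101  77  96] [0.55456576 0.06004766 0.01127202]
345 250 [99 88 70] [101  75  99] [ 0.47109228 -0.17360259  0.00904646]
345 220 [99 88 71] [102  72  99] [ 0.55341439 -0.17517588  0.01395737]
300 100 [111 123 134] [ 16  44 134] [ 0.90549615 -0.05848535 -0.00097536]
256 192 [112 127 135] [ 20  43 135] [0.63463552 0.07095931 0.00101121]
230 192 [86 86 83] [90  9 86] [0.63374295 0.14396385 0.00991227]
357 206 [112 125 134] [ 18  42 134] [ 0.59341086 -0.212624    0.00218547]
351 279 [110 122 134] [ 15  46 134] [ 0.39221791 -0.18859369  0.00395089]
221 264 [110 125 135] [ 18  47 135] [4.33748587e-01 1.68688990e-01 3.90939769e-04]
232 225 [ 25  72 143] [ 12 210 143] [0.53997391 0.1366214  0.0295652 ]
4798 0.010514494337126604
(0.5132476687431335, -0.018866151571273804) (0.3545929491519928, 0.19294887781143188) 81.46023559570312
[[ 0.39151505 -0.1798709 ]
 [ 0.5823247  -0.208523  ]
 [ 0.6349803   0.1421386 ]
 [ 0.44417065  0.1707907 ]]
bx [ 0.988913 -0.148496] yaw -8.539778
top clip 90
[[-0.021  0.151  0.026]
 [ 0.003  0.162  0.03 ]
 [ 0.028  0.171  0.056]]
leaf 1918 [[-0.
[... 296 characters left out ...]
.096, 0.289, 0.026], [0.093, 0.417, 0.077]]
[386 222  27  29 545] [[0.004, -0.327, 0.023], [0.075, -0.265, 0.036]]
side clip 76
[[-0.03   0.146  0.025]
 [ 0.007  0.158  0.028]
 [ 0.025  0.165  0.051]]
leaf 1079 [[-0.069 -0.094  0.033]
 [-0.001 -0.073  0.085]
 [ 0.069 -0.024  0.112]]
[35.43723734 42.91103484 46.25556867] 0.13208231395945916
[ 171  140   72   33 2057] [[-0.101, 0.281, 0.022], [0.092, 0.418, 0.072]]
[262 181  24  28 567] [[0.13, 0.076, 0.021], [0.182, 0.132, 0.069]]
[ 82 187  22  25 271] [[-0.249, -0.023, 0.074], [-0.221, 0.023, 0.119]]
[280 214  27  40 933] [[0.146, -0.1, 0.022], [0.195, -0.054, 0.084]]
[ 209  316   55   44 1425] [[0.003, -0.333, 0.021], [0.074, -0.27, 0.033]]
```

Fitted book pose: centre (0.513, -0.019), yaw -8.5°. The leaf is at about 46° and the clip is turned slightly outward. I'll start by aligning the tool with the book and shutting the fingers.

Request:
{"op": "arm_command", "data": {
  "turn": [
    [0, 0, 1],
    [0, 0, 1],
    [0, 0, 1],
    [0, 0, 1],
    [0, 0, 1],
    [0, 0, 1],
    [0, 0, 1],
    [0, 0, 0.03],
    [0, 0, 0]
  ],
  "xyz": [
    [0, 0, 0],
    [0, 0, 0],
    [0, 0, 0],
    [0, 0, 0],
    [0, 0, 0],
    [0, 0, 0],
    [0, 0, 0],
    [0, 0, 0],
    [0, 0, 0]
  ],
  "claw": [0, 0, 0, 0, 0, 0, 0, 0, 0]
}}

```text
time_s: 1.0
position: [0.2465, -0.4915, 0.2311]
tool_rot: [[0.989, -0.146, -0.0], [-0.146, -0.989, 0.001], [-0.0, -0.001, -1.0]]
ft_force: [-0.6, -0.2, 0.4]
grip_width: -0.0002
gripper_force: 0.0
```

```bash
cat > s.py <<'E'
from h import *
b=np.load("book.npz"); s=env.observe(); p=np.array(s["position"]); q=p[:2]-b["c"]
R=np.array(s["tool_rot"]); f=np.array(s["ft_force"])
print("t",s["time_s"],"book mm",np.round([q@b["bx"]*1e3,q@b["by"]*1e3,p[2]*1e3],1),"yawerr",np.degrees(np.arctan2(R[1,0],R[0,0]))+8.54,"F book",np.round([f[:2]@b["bx"],f[:2]@b["by"],f[2]],2),"w",s["grip_width"])
E
python3 s.py
```

```text
t 1.0 book mm [-193.6 -507.   231.1] yawerr 0.14877535109499185 F book [-0.53 -0.25  0.43] w -0.00017815985296863856
```

Request:
{"op": "arm_command", "data": {
  "turn": [
    [0, 0, 0],
    [0, 0, 0],
    [0, 0, 0],
    [0, 0, 0],
    [0, 0, 0],
    [0, 0, 0],
    [0, 0, 0],
    [0, 0, 0],
    [0, 0, 0],
    [0, 0, 0],
    [0, 0, 0],
    [0, 0, 0]
  ],
  "xyz": [
    [0.43, -0.79, 0],
    [0.43, -0.79, 0],
    [0.43, -0.79, 0],
    [0.43, -0.79, 0],
    [0.43, -0.79, 0],
    [0.43, -0.79, 0],
    [0.43, -0.79, 0],
    [0.43, -0.79, 0],
    [0.43, -0.79, 0],
    [0, 0, 0.95],
    [0, 0, 0.95],
    [0, 0, 0.95]
  ],
  "claw": [0, 0, 0, 0, 0, 0, 0, 0, 0, 0, 0, 0]
}}

```text
time_s: 2.2
position: [0.4907, -0.1682, 0.0875]
tool_rot: [[0.989, -0.145, 0.001], [-0.145, -0.989, -0.001], [0.001, 0.001, -1.0]]
ft_force: [0.7, -0.7, 0.2]
grip_width: -0.0001
gripper_force: 0.0
```

```bash
python3 - <<'E'
from h import *
im,_=imaging.get_image("side"); cv2.imwrite("pics/side1.png",cv2.resize(im[130:330,100:350],(800,640))[:600])
E
python3 s.py
```

```text
t 2.25 book mm [  -3.7 -149.9   80.5] yawerr 0.15599040437280998 F book [-3.4   0.62 -7.45] w -0.00027963383818260676
```

View pics/side1.png

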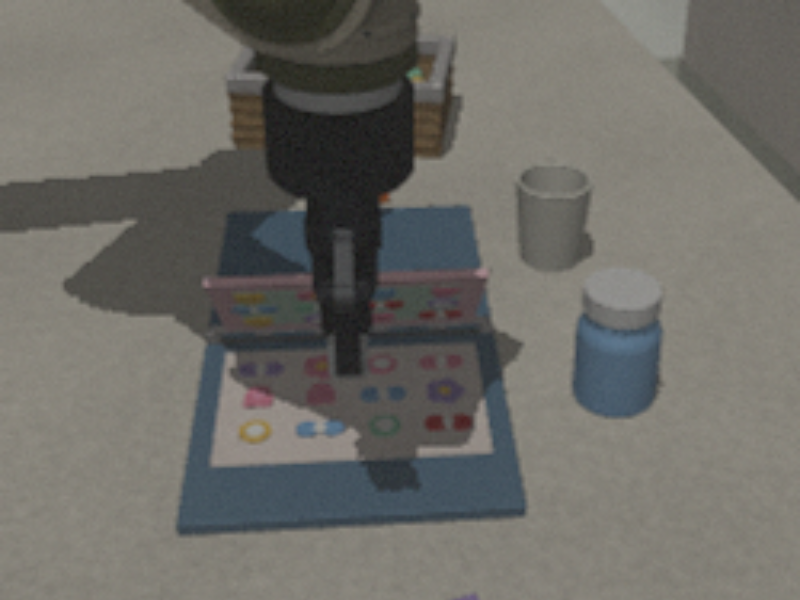

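The picture shows the closed fingers, tip near (345,370), just right of the leaf edge that runs (205,280)–(490,272). Next is a slow push to the left, rising slightly.

Request:
{"op": "arm_command", "data": {
  "turn": [
    [0, 0, 0],
    [0, 0, 0],
    [0, 0, 0],
    [0, 0, 0],
    [0, 0, 0],
    [0, 0, 0],
    [0, 0, 0],
    [0, 0, 0],
    [0, 0, 0],
    [0, 0, 0],
    [0, 0, 0],
    [0, 0, 0]
  ],
  "xyz": [
    [0.02, -0.3, 0],
    [0.02, -0.3, 0],
    [0.02, -0.2, 0],
    [0, -0.12, -0.04],
    [0, -0.12, -0.04],
    [0, -0.12, -0.04],
    [0, -0.12, -0.04],
    [0, -0.12, -0.04],
    [0, -0.12, -0.04],
    [0, -0.12, -0.04],
    [0, -0.12, -0.04],
    [0, -0.12, -0.04]
  ],
  "claw": [0, 0, 0, 0, 0, 0, 0, 0, 0, 0, 0, 0]
}}

```text
time_s: 3.45
position: [0.5074, -0.0755, 0.1069]
tool_rot: [[0.989, -0.148, -0.0], [-0.148, -0.989, 0.0], [-0.0, -0.0, -1.0]]
ft_force: [-0.2, -1.9, 1.7]
grip_width: 0.0003
gripper_force: 1.0
```

```bash
cat > leaf.py <<'E'
from h import *
b=np.load("book.npz")
def ang(n):
    im,d,W=pts(n); q=W[...,:2]-b["c"]; X=q@b["bx"];Y=q@b["by"];Z=W[...,2]
    h=cv2.cvtColor(im,cv2.COLOR_BGR2HSV)
    r=(abs(X)<.083)&(abs(X)>.045)&(abs(Y)<.14)&(d>0)&(Z>.025)&(np.hypot(Y,Z-.017)<.137)&(h[...,1]>25)
    th=np.degrees(np.arctan2(Z[r]-.017,-Y[r])); print(n,len(th),np.round(np.percentile(th,[5,25,50,75,95]),1) if len(th) else"")
    return im
ang("side");ang("top")
E
python3 s.py; python3 leaf.py
```

```text
t 3.45 book mm [  2.7 -56.9 106.9] yawerr 0.02724729416117988 F book [ 0.04 -1.9   1.71] w 0.00032588497022810936
side 1177 [51.1 63.9 68.1 69.6 70.8]
top 140 [74.4 76.7 79.  81.  88.5]
```

Request:
{"op": "arm_command", "data": {
  "turn": [
    [0, 0, 0],
    [0, 0, 0],
    [0, 0, 0],
    [0, 0, 0],
    [0, 0, 0],
    [0, 0, 0],
    [0, 0, 0],
    [0, 0, 0],
    [0, 0, 0],
    [0, 0, 0],
    [0, 0, 0],
    [0, 0, 0]
  ],
  "xyz": [
    [-0.01, -0.11, -0.043],
    [-0.01, -0.11, -0.043],
    [-0.01, -0.11, -0.043],
    [0, -0.11, -0.043],
    [0, -0.11, -0.043],
    [0, -0.11, -0.043],
    [0, -0.11, -0.043],
    [0, -0.075, 0],
    [0, -0.075, 0],
    [0, -0.075, 0],
    [0, -0.075, 0],
    [0, -0.075, 0]
  ],
  "claw": [0, 0, 0, 0, 0, 0, 0, 0, 0, 0, 0, 0]
}}

```text
time_s: 4.75
position: [0.5144, -0.0191, 0.1217]
tool_rot: [[0.989, -0.148, -0.0], [-0.148, -0.989, 0.0], [-0.0, -0.0, -1.0]]
ft_force: [0.2, -0.7, -1.0]
grip_width: 0.0001
gripper_force: 0.5
```

```bash
python3 s.py; python3 leaf.py
```

```text
t 4.75 book mm [  1.2  -0.  121.7] yawerr 0.012778658074546811 F book [ 0.3  -0.69 -1.02] w 7.763981320376956e-05
side 1585 [75.7 89.6 94.  95.7 97. ]
top 65 [91.5 95.9 97.3 98.6 99.7]
```

Request:
{"op": "arm_command", "data": {
  "turn": [
    [0, 0, 0],
    [0, 0, 0],
    [0, 0, 0],
    [0, 0, 0],
    [0, 0, 0],
    [0, 0, 0],
    [0, 0, 0],
    [0, 0, 0],
    [0, 0, 0],
    [0, 0, 0],
    [0, 0, 0],
    [0, 0, 0]
  ],
  "xyz": [
    [0, -0.09, 0.022],
    [0, -0.09, 0.022],
    [0, -0.09, 0.022],
    [0, -0.09, 0.022],
    [0, -0.085, 0.035],
    [0, -0.085, 0.035],
    [0, -0.085, 0.035],
    [0, -0.085, 0.035],
    [0, -0.077, 0.05],
    [0, -0.077, 0.05],
    [0, -0.077, 0.05],
    [0, -0.077, 0.05]
  ],
  "claw": [0, 0, 0, 0, 0, 0, 0, 0, 0, 0, 0, 0]
}}

```text
time_s: 6.05
position: [0.5219, 0.0308, 0.1002]
tool_rot: [[0.989, -0.148, -0.0], [-0.148, -0.989, 0.0], [-0.0, -0.0, -1.0]]
ft_force: [0.8, -0.8, 0.5]
grip_width: 0.0002
gripper_force: 0.4
```

```bash
python3 s.py; python3 leaf.py
```

```text
t 6.05 book mm [  1.2  50.4 100.2] yawerr 0.01989221844557676 F book [ 0.9  -0.65  0.51] w 0.00017847994392758561
side 1498 [104.8 118.4 122.8 124.3 125.7]
top 296 [115.7 122.3 124.2 125.3 126.4]
```

Request:
{"op": "arm_command", "data": {
  "turn": [
    [0, 0, 0],
    [0, 0, 0],
    [0, 0, 0],
    [0, 0, 0],
    [0, 0, 0],
    [0, 0, 0],
    [0, 0, 0],
    [0, 0, 0],
    [0, 0, 0],
    [0, 0, 0],
    [0, 0, 0],
    [0, 0, 0]
  ],
  "xyz": [
    [0, -0.068, 0.063],
    [0, -0.068, 0.063],
    [0, -0.068, 0.063],
    [0, -0.068, 0.063],
    [0, -0.055, 0.073],
    [0, -0.055, 0.073],
    [0, -0.055, 0.073],
    [0, -0.055, 0.073],
    [0, -0.042, 0.081],
    [0, -0.042, 0.081],
    [0, -0.042, 0.081],
    [0, -0.042, 0.081]
  ],
  "claw": [0, 0, 0, 0, 0, 0, 0, 0, 0, 0, 0, 0]
}}

```text
time_s: 7.35
position: [0.5268, 0.0632, 0.0567]
tool_rot: [[0.989, -0.148, -0.0], [-0.148, -0.989, -0.0], [-0.0, 0.0, -1.0]]
ft_force: [0.2, 0.1, 1.0]
grip_width: 0.0
gripper_force: 0.3
```

```bash
python3 s.py; python3 leaf.py
```

```text
t 7.35 book mm [ 1.2 83.2 56.7] yawerr 0.018746233209357754 F book [0.14 0.09 1.02] w 3.023138630568464e-05
side 1004 [148.7 154.  155.8 156.9 157.8]
top 225 [152.3 155.2 156.3 157.2 158.3]
```

Request:
{"op": "arm_command", "data": {
  "turn": [
    [0, 0, 0],
    [0, 0, 0],
    [0, 0, 0],
    [0, 0, 0],
    [0, 0, 0],
    [0, 0, 0],
    [0, 0, 0],
    [0, 0, 0],
    [0, 0, 0],
    [0, 0, 0],
    [0, 0, 0],
    [0, 0, 0]
  ],
  "xyz": [
    [0, -0.02, 0.06],
    [0, -0.02, 0.06],
    [0, -0.02, 0.06],
    [0, -0.02, 0.06],
    [0, -0.01, 0.05],
    [0, -0.01, 0.05],
    [0, -0.01, 0.05],
    [0, 0, 0.04],
    [0, 0, 0.04],
    [0, 0, 0.04],
    [0, 0, 0.04],
    [0, 0, 0.04]
  ],
  "claw": [0, 0, 0, 0, 0, 0, 0, 0, 0, 0, 0, 0]
}}

```text
time_s: 8.65
position: [0.5276, 0.0685, 0.0274]
tool_rot: [[0.989, -0.148, 0.0], [-0.148, -0.989, -0.0], [0.0, -0.0, -1.0]]
ft_force: [-0.4, 1.4, -0.1]
grip_width: 0.0001
gripper_force: 0.2
```

```bash
sed -i 's/Z>.025/Z>.017/' leaf.py; python3 s.py; python3 leaf.py
```

```text
t 8.65 book mm [ 1.2 88.6 27.4] yawerr 0.02155047620114736 F book [-0.58  1.28 -0.06] w 0.00010682613428852265
side 841 [165.1 171.5 173.7 174.6 175.7]
top 188 [ 66.  155.5 172.3 173.9 175.7]
```

Request:
{"op": "arm_command", "data": {
  "turn": [
    [0, 0, 0],
    [0, 0, 0],
    [0, 0, 0],
    [0, 0, 0],
    [0, 0, 0],
    [0, 0, 0],
    [0, 0, 0]
  ],
  "xyz": [
    [0, 0, 0.02],
    [0, 0, 0.02],
    [0, 0, 0.02],
    [0, 0, 0.02],
    [0, 0, 0.02],
    [0, 0, 0],
    [0, 0, 0]
  ],
  "claw": [0, 0, 0, 0, 0, 0, 0]
}}

```text
time_s: 9.45
position: [0.5276, 0.0685, 0.0225]
tool_rot: [[0.989, -0.148, -0.0], [-0.148, -0.989, -0.0], [-0.0, 0.0, -1.0]]
ft_force: [-0.7, -0.4, 0.2]
grip_width: -0.0004
gripper_force: 0.0
```

```bash
python3 s.py; python3 leaf.py
```

```text
t 9.45 book mm [ 1.2 88.6 22.5] yawerr 0.019140452360892013 F book [-0.65 -0.54  0.18] w -0.0004090952692416446
side 757 [167.5 174.7 176.7 177.7 178.5]
top 187 [ 43.  155.6 175.  176.5 177.7]
```

Request:
{"op": "arm_command", "data": {
  "turn": [
    [0, 0, 0],
    [0, 0, 0],
    [0, 0, 0],
    [0, 0, 0],
    [0, 0, 0]
  ],
  "xyz": [
    [0, 0, 0.01],
    [0, 0, 0.01],
    [0, 0, 0.01],
    [0, 0, 0],
    [0, 0, 0]
  ],
  "claw": [0, 0, 0, 0, 0]
}}

```text
time_s: 10.05
position: [0.5276, 0.0685, 0.021]
tool_rot: [[0.989, -0.148, -0.0], [-0.148, -0.989, -0.0], [-0.0, 0.0, -1.0]]
ft_force: [-0.3, 0.8, 0.4]
grip_width: 0.0002
gripper_force: 0.0
```

```bash
python3 s.py
```

```text
t 10.05 book mm [ 1.2 88.6 21. ] yawerr 0.017631949065968655 F book [-0.4   0.75  0.45] w 0.0001962977836940477
```

Request:
{"op": "arm_command", "data": {
  "turn": [
    [0, 0, 0],
    [0, 0, 0],
    [0, 0, 0]
  ],
  "xyz": [
    [0, 0, 0.01],
    [0, 0, 0.01],
    [0, 0, 0]
  ],
  "claw": [0, 0, 0]
}}

```text
time_s: 10.35
position: [0.5276, 0.0686, 0.0201]
tool_rot: [[0.989, -0.148, -0.0], [-0.148, -0.989, 0.0], [-0.0, -0.0, -1.0]]
ft_force: [0.2, 0.1, -0.0]
grip_width: 0.0003
gripper_force: 0.3
```

```bash
python3 s.py
```

```text
t 10.35 book mm [ 1.2 88.6 20.1] yawerr 0.018598620152937784 F book [ 0.18  0.14 -0.01] w 0.0002639602153923907
```

Request:
{"op": "arm_command", "data": {
  "turn": [
    [0, 0, 0],
    [0, 0, 0],
    [0, 0, 0],
    [0, 0, 0]
  ],
  "xyz": [
    [0, 0, 0.006],
    [0, 0, 0.006],
    [0, 0, 0.006],
    [0, 0, 0]
  ],
  "claw": [0, 0, 0, 0]
}}

```text
time_s: 10.75
position: [0.5276, 0.0686, 0.0199]
tool_rot: [[0.989, -0.148, 0.001], [-0.148, -0.989, -0.0], [0.001, 0.0, -1.0]]
ft_force: [-3.0, -0.1, 9.1]
grip_width: 0.0001
gripper_force: 4.9
```

```bash
python3 s.py; python3 leaf.py
```

```text
t 10.75 book mm [ 1.3 88.6 19.9] yawerr 0.026163913834912123 F book [-2.91 -0.59  9.09] w 6.967810460710906e-05
side 713 [170.  176.4 178.3 179.2 179.8]
top 185 [ 58.9 149.7 175.8 177.8 179.4]
```

The leaf is flat (stop at z 19.9 mm, 9 N). Next I lift clear and look at the clip.

Request:
{"op": "arm_command", "data": {
  "turn": [
    [0, 0, 0],
    [0, 0, 0],
    [0, 0, 0],
    [0, 0, 0],
    [0, 0, 0],
    [0, 0, 0],
    [0, 0, 0],
    [0, 0, 0],
    [0, 0, 0],
    [0, 0, 0]
  ],
  "xyz": [
    [0, 0, -0.1],
    [0, 0, -0.5],
    [0, 0, -0.7],
    [0, 0, -0.7],
    [0, -0.3, 0],
    [0, -0.5, 0],
    [0, -0.5, 0],
    [0, -0.5, 0],
    [0, -0.5, 0],
    [0, 0, 0]
  ],
  "claw": [0, 0, 0, 0, 0, 0, 0, 0, 0, 0]
}}

```text
time_s: 11.85
position: [0.5444, 0.1849, 0.1184]
tool_rot: [[0.989, -0.145, -0.001], [-0.145, -0.989, 0.0], [-0.001, -0.0, -1.0]]
ft_force: [0.0, -0.9, -0.3]
grip_width: 0.0006
gripper_force: 0.0
```

```bash
python3 s.py; cat > clip.py <<'E'
from h import *
b=np.load("book.npz")
def clip(im,W,n):
    h=cv2.cvtColor(im,cv2.COLOR_BGR2HSV); q=W[...,:2]-b["c"]; X=q@b["bx"]*1e3;Y=q@b["by"]*1e3;Z=W[...,2]*1e3
    o=(h[...,0]>4)&(h[...,0]<18)&(h[...,1]>150)&(abs(X)<110)&(Y>60)&(Y<200)&(Z>20)&(Z<60)
    Q=np.stack([X[o],Y[o],Z[o]],1); hi=Q[Q[:,2]>38]; 
    print(n,len(Q),"tab",np.round(np.mean(hi,0),1),np.round(hi.min(0)),np.round(hi.max(0)))
    if len(Q)>10:
        (vx,vy,x0,y0)=cv2.fitLine(Q[:,:2].astype(np.float32),cv2.DIST_HUBER,0,1,.01).ravel(); print(" line dir",vx,vy,"pt",x0,y0,"phi",np.degrees(np.arctan2(-vy*np.sign(vx),abs(vx))),"ext",Q.min(0).round(),Q.max(0).round())
if __name__=="__main__":
    for n in("top","side"):
        clip(cv2.imread(f"pics/{n}0.png"),np.load(f"pics/{n}0.npy"),n+"0")
        im,d,W=pts(n); clip(im,W,n); I=im
    cv2.imwrite("pics/side2.png",cv2.resize(im[130:330,100:350],(750,600)))
E
python3 clip.py; python3 leaf.py
```

```text
t 11.85 book mm [  0.5 206.1 118.4] yawerr 0.19158223486332915 F book [ 0.17 -0.9  -0.26] w 0.0005659521559420869
top0 90 tab [ 16.2 164.2  51.9] [  6. 160.  38.] [ 28. 168.  56.]
 line dir 0.98130614 0.19245332 pt 5.6490927 161.4053 phi -11.095992 ext [-28. 147.  25.] [ 30. 172.  56.]
side 708 [170.1 176.3 178.1 179.  179.7]
top 1167 [156.1 172.9 176.4 177.9 179.2]
  return _methods._mean(a, axis=axis, dtype=dtype,
  ret = um.true_divide(
Traceback (most recent call last):
  File "clip.py", line 13, in <module>
    im,d,W=pts(n); clip(im,W,n); I=im
                   ~~~~^^^^^^^^
  File "clip.py", line 7, in clip
    print(n,len(Q),"tab",np.round(np.mean(hi,0),1),np.round(hi.min(0)),np.round(hi.max(0)))
                                                            ~~~~~~^^^
ValueError: zero-size array to reduction operation minimum which has no identity
```

The leaf has stayed flat, and the clip is at about -0.2 rad with its tab at book (16,164), which matches the geometry given. I'll come down outside the fin and start pushing.

Request:
{"op": "arm_command", "data": {
  "turn": [
    [0, 0, 0],
    [0, 0, 0],
    [0, 0, 0],
    [0, 0, 0],
    [0, 0, 0],
    [0, 0, 0],
    [0, 0, 0],
    [0, 0, 0],
    [0, 0, 0],
    [0, 0, 0]
  ],
  "xyz": [
    [0.28, 0, 0.5],
    [0.28, 0, 0.6],
    [0, 0, 0.58],
    [0, 0, 0],
    [0, 0.15, 0],
    [0, 0.15, 0],
    [0, 0.15, 0],
    [0, 0.07, 0],
    [0, 0.07, 0],
    [0, 0.07, 0]
  ],
  "claw": [0, 0, 0, 0, 0, 0, 0, 0, 0, 0]
}}

```text
time_s: 13.0
position: [0.5676, 0.1453, 0.0356]
tool_rot: [[0.989, -0.148, 0.001], [-0.148, -0.989, 0.0], [0.001, -0.0, -1.0]]
ft_force: [-0.3, 1.7, -0.2]
grip_width: 0.0
gripper_force: 0.5
```

```bash
python3 s.py
```

```text
t 13.0 book mm [ 29.3 170.4  35.6] yawerr 0.020569169468723558 F book [-0.53  1.62 -0.17] w 9.477972307309062e-06
```

Request:
{"op": "arm_command", "data": {
  "turn": [
    [0, 0, 0],
    [0, 0, 0],
    [0, 0, 0],
    [0, 0, 0],
    [0, 0, 0],
    [0, 0, 0],
    [0, 0, 0],
    [0, 0, 0],
    [0, 0, 0],
    [0, 0, 0],
    [0, 0, 0]
  ],
  "xyz": [
    [-0.013, 0.09, 0],
    [-0.013, 0.09, 0],
    [-0.013, 0.09, 0],
    [-0.033, 0.075, 0],
    [-0.033, 0.075, 0],
    [-0.033, 0.075, 0],
    [-0.033, 0.075, 0],
    [-0.054, 0.06, 0],
    [-0.054, 0.06, 0],
    [-0.054, 0.06, 0],
    [-0.054, 0.06, 0]
  ],
  "claw": [0, 0, 0, 0, 0, 0, 0, 0, 0, 0, 0]
}}

```text
time_s: 14.1
position: [0.5419, 0.1082, 0.0352]
tool_rot: [[0.989, -0.148, -0.0], [-0.148, -0.989, 0.0], [-0.0, -0.0, -1.0]]
ft_force: [0.5, 1.2, 0.1]
grip_width: -0.0
gripper_force: 0.5
```

```bash
python3 s.py; python3 - <<'E'
from h import *
im,_=imaging.get_image("side"); cv2.imwrite("pics/side3.png",cv2.resize(im[140:300,130:330],(750,600)))
E
```

```text
t 14.1 book mm [  9.5 129.9  35.2] yawerr 0.02063956849763926 F book [0.34 1.27 0.12] w -2.40279079269998e-05
```

View pics/side3.png

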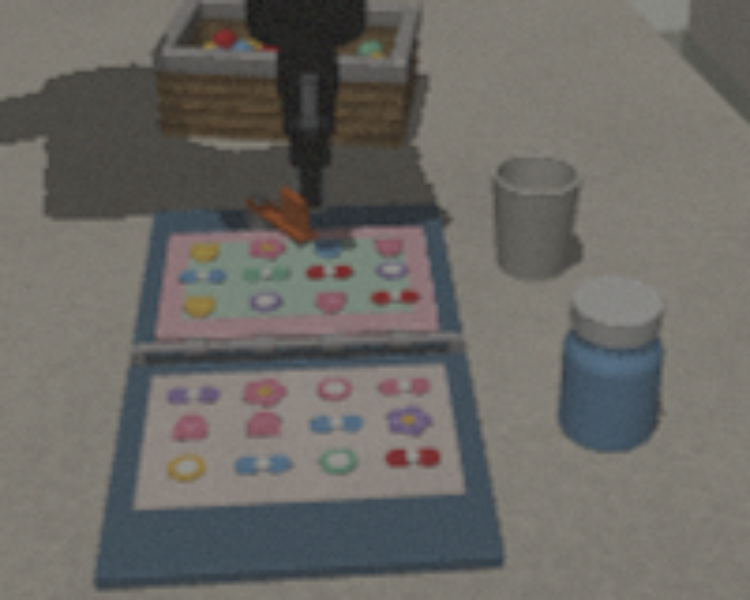

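The leaf lies flat. The clip, near (285,215), is about halfway round, with the finger behind its tab at (312,200). I'll keep going round.

Request:
{"op": "arm_command", "data": {
  "turn": [
    [0, 0, 0],
    [0, 0, 0],
    [0, 0, 0],
    [0, 0, 0],
    [0, 0, 0],
    [0, 0, 0],
    [0, 0, 0],
    [0, 0, 0],
    [0, 0, 0]
  ],
  "xyz": [
    [-0.054, 0.034, 0],
    [-0.054, 0.034, 0],
    [-0.054, 0.034, 0],
    [-0.054, 0.034, 0],
    [-0.054, 0.034, 0],
    [-0.03, 0.01, 0],
    [-0.03, 0.01, 0],
    [-0.03, 0, 0],
    [0, 0, 0]
  ],
  "claw": [0, 0, 0, 0, 0, 0, 0, 0, 0]
}}

```text
time_s: 15.05
position: [0.5229, 0.1015, 0.0352]
tool_rot: [[0.989, -0.148, -0.0], [-0.148, -0.989, -0.0], [-0.0, 0.0, -1.0]]
ft_force: [0.3, -0.0, -0.3]
grip_width: 0.0001
gripper_force: 0.1
```

```bash
python3 s.py
```

```text
t 15.05 book mm [ -8.3 120.5  35.2] yawerr 0.028316376659557108 F book [ 0.31  0.04 -0.27] w 6.698653811326464e-05
```

Now I feel for the stop in small steps.

Request:
{"op": "arm_command", "data": {
  "turn": [
    [0, 0, 0],
    [0, 0, 0],
    [0, 0, 0],
    [0, 0, 0]
  ],
  "xyz": [
    [-0.02, 0, 0],
    [-0.02, 0, 0],
    [-0.015, 0, 0],
    [0, 0, 0]
  ],
  "claw": [0, 0, 0, 0]
}}

```text
time_s: 15.45
position: [0.5203, 0.102, 0.0352]
tool_rot: [[0.989, -0.148, -0.0], [-0.148, -0.989, 0.0], [-0.0, 0.0, -1.0]]
ft_force: [0.2, -0.7, 0.4]
grip_width: -0.0002
gripper_force: 0.3
```

```bash
python3 s.py
```

```text
t 15.45 book mm [-11.  120.6  35.2] yawerr 0.022693303855017888 F book [ 0.25 -0.66  0.44] w -0.00019604507224445805
```

Request:
{"op": "arm_command", "data": {
  "turn": [
    [0, 0, 0],
    [0, 0, 0],
    [0, 0, 0]
  ],
  "xyz": [
    [-0.012, 0, 0],
    [-0.012, 0, 0],
    [0, 0, 0]
  ],
  "claw": [0, 0, 0]
}}

```text
time_s: 15.75
position: [0.5197, 0.1021, 0.0353]
tool_rot: [[0.989, -0.148, 0.001], [-0.148, -0.989, -0.0], [0.001, -0.0, -1.0]]
ft_force: [3.7, -1.3, -2.3]
grip_width: -0.0004
gripper_force: 2.0
```

```bash
python3 s.py;python3 - <<'E'
from h import *
im,_=imaging.get_image("side"); cv2.imwrite("pics/side4.png",cv2.resize(im[170:250,150:270],(780,520),interpolation=cv2.INTER_CUBIC))
E
```

```text
t 15.75 book mm [-11.6 120.6  35.3] yawerr 0.01823951854386152 F book [ 3.9  -0.76 -2.25] w -0.0004260608795558679
```

View pics/side4.png

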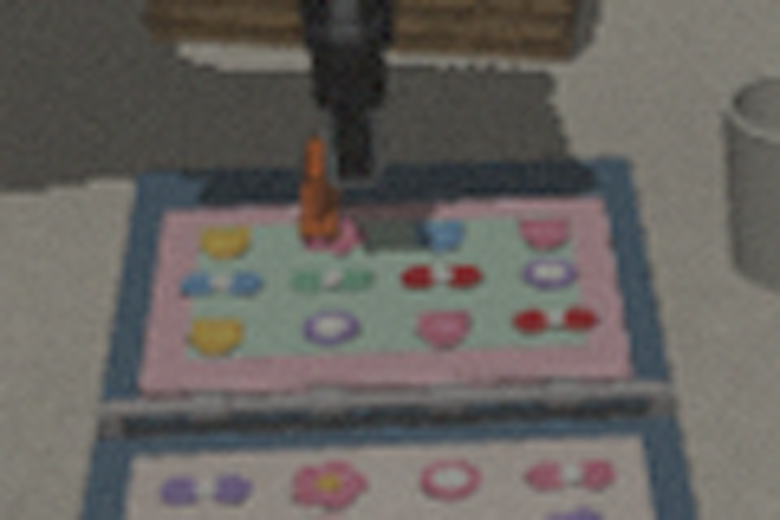

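The clip bar, (310,140)–(320,240), now lies square across the leaf. Force rose at the expected stop position. I'll back off and lift.

Request:
{"op": "arm_command", "data": {
  "turn": [
    [0, 0, 0],
    [0, 0, 0],
    [0, 0, 0],
    [0, 0, 0],
    [0, 0, 0],
    [0, 0, 0],
    [0, 0, 0],
    [0, 0, 0],
    [0, 0, 0],
    [0, 0, 0],
    [0, 0, 0],
    [0, 0, 0]
  ],
  "xyz": [
    [0.1, 0, 0],
    [0.3, 0, 0],
    [0, 0, -0.3],
    [0, 0, -0.7],
    [0, 0, -0.8],
    [0, 0, -0.8],
    [0, 0.8, -0.5],
    [0, 0.8, 0],
    [0, 0.8, 0],
    [0, 0.8, 0],
    [0, 0.8, 0],
    [0, 0, 0]
  ],
  "claw": [0, 0, 0, 0, 0, 0, 0, 0, 0, 0, 0, 0]
}}

```text
time_s: 17.0
position: [0.5086, -0.1021, 0.1899]
tool_rot: [[0.988, -0.153, -0.001], [-0.153, -0.988, 0.0], [-0.001, 0.0, -1.0]]
ft_force: [1.0, -0.2, 0.2]
grip_width: 0.0001
gripper_force: 0.0
```

```bash
python3 s.py; python3 clip.py 2>&1 | grep -v Warn; python3 leaf.py
```

```text
t 17.0 book mm [  7.7 -83.1 189.9] yawerr -0.24243256024304216 F book [1.05 0.   0.19] w 0.00014723261880234797
top0 90 tab [ 16.2 164.2  51.9] [  6. 160.  38.] [ 28. 168.  56.]
 line dir 0.98130614 0.19245332 pt 5.6490927 161.4053 phi -11.095992 ext [-28. 147.  25.] [ 30. 172.  56.]
top 74 tab [-24.1 111.4  52.7] [-27. 101.  41.] [-21. 122.  58.]
 line dir 0.006124653 -0.9999812 pt -25.028038 123.00204 phi 89.64908 ext [-30.  98.  25.] [-19. 161.  58.]
side0 76 tab [ 13.3 159.6  45.6] [  5. 156.  39.] [ 25. 164.  51.]
 line dir 0.96416014 0.2653209 pt 6.3720975 157.26312 phi -15.386022 ext [-34. 145.  24.] [ 28. 167.  51.]
side 8 tab [-26.8  96.1  50.7] [-27.  96.  51.] [-27.  96.  51.]
side 634 [169.2 176.  178.1 179.1 179.7]
top 1148 [156.3 173.  176.3 177.7 179.2]
```

View pics/side2.png

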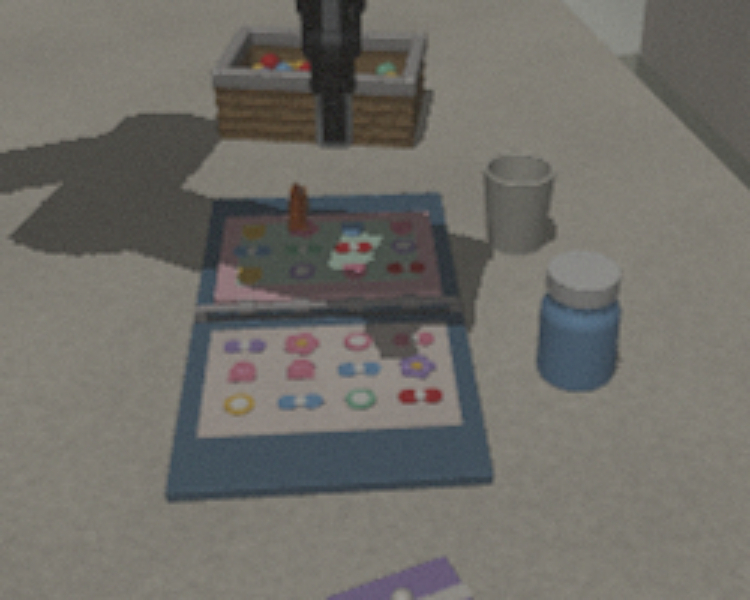

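The picture shows the leaf flat on the left cover and the clip at (297,208) across it. The top camera puts the clip at 89.6°. The basket, cup, jar and gift box are where they stood, so I'm handing in.

```bash
python3 -c "
from rig import env; print(env.close_job())"
```

```text
the job is handed in; nothing more can be done
None
```

The pink leaf lies flat on the left cover, lowered gently to its stop. The orange clip is turned to its stop (measured 89.6°) across the leaf, nothing else was touched, and the job is handed in at about 17 s.

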